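# Close the loaded sample case and draw out its trolley handle

## Robot

A 6-joint arm with a two-finger parallel gripper is mounted at the origin on a cart in front of the work surface, level with it; the furniture and walls round the work are solid. World frame = base frame: x ahead of the robot, y to its left, z up, the work surface at z = 0. Lengths are in m, angles in rad, forces in N, time in s.
With the tool pointing down it reaches from about 0.35 to 0.975 m from the base axis. Payload 4.9 kg.
Tool frame: the origin (TCP) lies between the finger pads; the fingertips stand 25 mm ahead of it and the grasp point (between the pads) lies 6 mm ahead of it (manip.tcp_to_tips is the z of the fingertips in the tool frame, in m); z points along the fingers, y is the line along which they close (so a half turn about z gives the same grasp; the last joint's range is limited). The gripper opens to 85 mm and grips with 20 to 120 N. Pads are 22 mm wide; open, the fingers measure 114 mm over their backs; the gripper's body (76 mm by 85 mm) begins 54 mm behind the grasp point. The pads swing forward as they close: fully open they stand 13 mm farther back than shut.
Start: joints at [-1.35, 0.053, 1.613, -0, 1.476, -0.119], TCP at [0.208, -0.589, 0.256] pointing down, gripper open.
Joint ranges: [-3.01, 3.01], [-1.01, 2.22], [0.06, 2.58], [-1.02, 4.17], [0.09, 2.62], [-3.14, 3.14]. Speed limits (rad/s): [2.57, 2.57, 3.14, 3.14, 3.14, 3.14].

## Interface

Orientations are given as a unit quaternion [w, x, y, z].
In Python, from plant import manip gives the robot as it stands. The module is installed in compiled form; this text tells all that it offers.
- The arm moves only by the tool arm_command, never from a script. Its argument "moves" is a list of rows, each a list of 3 entries, a list of its own where there are three numbers: the opening, from -1 (shut) to 1 (fully open), then the shift along the tool's x, y, z in units of 0.15 m (1.0 is 0.15 m), then the turn about the tool's z in units of 2 pi rad (1.0 is 2 pi rad). A call has 1 to 20 rows; each row is the pose to reach, as a shift and turn from the pose commanded when the call began, along the tool's axes at that moment, turning the shorter way round; what a row does not reach only later rows make up. A row lasts 1/12 s, in which the tool goes at most 41.7 mm and 7.16 degrees, less where a joint would pass 70% of its speed; a pose out of reach is approached as far as the arm can. A call with a number of a shift or a turn outside -1 to 1 is refused whole. A call with a gripper value outside its range is refused whole. The fingers move at their own pace and stop on an object; the grip force is fixed at half the most. Time passes only in rows, so rows that repeat a pose let the fingers close. It gives the time, the measured TCP pose, the force, the opening and the grip force at its end, in the units of the state.
- manip.state(): the state, without advancing time (a new reading comes with each control period).
- manip.grab_frame(name): name is "side" or "top"; returns a dict with "frame" (420x560x3 uint8, red, green, blue), "fx", "fy", "cx", "cy" (pixels), "R" (3x3) and "t" (3): a world point X has camera coordinates R X + t. Camera axes: x right, y down, z forward; pixel columns grow to the right and rows downward; lengths in m; the calibration is good to about 2 mm. A picture is of the moment at which its call begins. There is no depth.
- manip.job_done(): hands the job in; it is judged then, once.
Trained networks look in a picture, given as the dict that the camera call returned (one of the last four; its "shot" number tells which), for a name from the list of things; names that differ only in an ending like _2 or _b are one class to them, and where a whole thing is asked for, a point or a joint stands for the part that bears it (a point fixed in the world has none). Each returns a list of dicts, best first, with "confidence" (0 to 1); they miss things now and then, are a little off and sometimes report something else, mostly with a low value. They report only what shows in the picture. A call takes as long as a camera call.
- manip.search_frame(picture, target): "extent" ([left, top, right, bottom] in pixels, round what is visible of it).
The state is a dict: "time": time; "joint_pos": joint angles; "joint_vel": joint speeds; "joint_efforts": joint torques, N m; "tool_pos": TCP position; "tool_rot": TCP orientation; "contact_force": force on the tool from outside, world axes, zero at the start; "ft_torque": the same for the moment, N m; "gripper_width": opening from 0.0 (shut) to 1.0 (fully open); "grasp_force": force on a finger pad.
Only numpy, scipy, OpenCV 4.12 (cv2) and the standard library are available. Lean on these libraries where they do the work, as an engineer would, in place of code of your own. Each camera call takes 0.05 s, during which the arm holds its last target. There are 200 camera calls.

## Task

The wheeled sample case on the counter is packed for the market stall. Shut its lid and press the front edge down until the clasp snaps; then squeeze the red button in the grip of the telescopic handle and, keeping it pressed past the first stop, pull the handle straight out to its second stop, which is all the way out. Finish still gripping the bar of the fully drawn-out handle, with the lid shut and the other goods on the counter left where they are.

Things in the scene. Friction and masses are not known exactly. Their poses are not given: they have to be found in the camera images.
- case: Dark teal wheeled case lying on its back, fixed; 220 mm (its x) by 320 mm (its y), 62 mm high to its rim, 86 mm with the lid shut. Origin: centre of the underside, on the worktop. +x points away from the robot to the hinge side; the -x side is the front with the clasp, the -y end has the telescopic handle, the +y end the wheels (46 mm beyond the shell). Turned up to 0.2 rad about the vertical.
- lid (a joint): Lid angle, rad: 0 = shut, grows as the front edge rises; starts 0.7 to 1.1. A friction hinge keeps it at any angle; about 1 to 4 N at the front edge moves it down. Near 0.05 its keeper meets the sprung clasp and needs about 4 to 8 N downwards at the middle of the front edge to snap past; then it goes to 0, where the rims touch.
- lid_front_edge (a point): Middle of the outer top front edge of the lid, 218 mm from the hinge line and (lid shut) 86 mm above the worktop. The lid is a flat tray 220 x 320 mm, 24 mm deep; the point lies on its outer (upper) face at the very edge; with the lid open this face looks up and away from the robot. Low ribs lie only more than 60 mm to either side.
- lid_hinge (a point): Middle of the lid's hinge line, on the case's far (+x) side, 108 mm from the case's centre and 62 mm above the worktop; the hinge line runs along the case's y axis.
- clasp (a joint): Sprung lip of the steel snap clasp in the middle of the case's front wall, m: 0 = at rest (before and after the lid has snapped in), up to 0.003 while the keeper rides past it.
- handle (a joint): How far the telescopic handle is drawn out, m: 0 = stowed (start, locked), 0.09 = first stop, 0.18 = second stop and end of travel. It slides along the case's -y axis, needs about 3 to 5 N and stays where it is left. A locking pin holds it (2 mm play) at 0, 0.09 and 0.18 whenever the button is not pressed; press the button before pulling.
- grip_bar (a point): Centre of the handle's black grip bar, 48 mm above the worktop. The bar lies level along the case's x: 146 mm long, 18 mm thick (case's y), 24 mm high (36 to 60 mm above the worktop). Stowed, its centre stands 64 mm from the case's end wall, with free space round and under its middle; its two 12 mm rods lie lower, 70 mm to either side of the middle.
- button (a joint): Travel of the red release button, m: 0 = out, 0.0045 = fully pressed. It unlocks the handle from about 0.003. Spring about 3 N at first, 7 N fully pressed; let go, it springs fully out at a stop, and about half out between stops until the pin drops in at the next one.
- button_face (a point): Middle of the face of the red button, 18 mm wide, 13 mm high, in the middle of the bar's outer (case's -y) side, 5.5 mm proud of it. It is pressed along the case's +y. A pinch across the bar from above, one finger on the button and one behind the bar (23.5 mm over both), presses it in.
- bunting_mug: White mug with a small coloured pennant pattern, 85 x 118 x 94 mm, a bystander to the right of the work; origin under its middle.
- round_tin: White round tin, 45 mm across, 19 mm high, a bystander to the right; origin centre of the underside.
- oval_tin: Oval white tin with a green top, 78 x 64 x 20 mm, a bystander to the right; origin centre of the underside.
- packet: Green flat packet, 52 x 82 x 18 mm, a bystander to the left; origin centre of the underside.

How it is judged:
By the outcome, as a careful person would: the job done as asked, in the order asked, and still so for the second after the job is handed in, while the arm keeps its last pose, push and grip.
It also fails if it takes over 54 s, if anything falls off the work surface, if the arm or the gripper's body presses on something with over 40 N, if the wrist force passes 120 N, or if a joint passes its speed limit or range.

## Working session

There is one attempt and no reset: what is moved stays moved. The work goes in short steps, Python scripts to look and compute and a tool call to move; the robot and the scene stay as the last step left them, time stands still between calls to the robot, and variables do not carry over. Pictures are saved under pics/ and viewed, at most 10 in all, crops included, and the job is handed in when it is done.

Besides the shell and the picture viewer there is one more tool, called after "Call:" as name(argument=value, ...), one argument or row to a line, values as JSON. arm_command: Moves the arm, as the interface text tells. Shifts and turns lie within -1 to 1; 1 stands for 0.15 m of shift or 2 pi rad of turn. Its arguments: {"type":"object","properties":{"moves":{"type":"array"}},"required":["moves"]}

```bash
mkdir -p pics; cat > h.py <<'E'
import numpy as np, cv2
from plant import manip
def P(f): return np.hstack([f["R"],np.array(f["t"]).reshape(3,1)])
def K(f): return np.array([[f["fx"],0,f["cx"]],[0,f["fy"],f["cy"]],[0,0,1.]])
def proj(f,X):
    c=np.array(f["R"])@np.array(X,float)+np.array(f["t"]).ravel(); return np.array([f["fx"]*c[0]/c[2]+f["cx"],f["fy"]*c[1]/c[2]+f["cy"]])
def tri(f1,p1,f2,p2):
    X=cv2.triangulatePoints(K(f1)@P(f1),K(f2)@P(f2),np.array(p1,float).reshape(2,1),np.array(p2,float).reshape(2,1)).ravel()
    return X[:3]/X[3]
def ray(f,p,z):
    R=np.array(f["R"]);t=np.array(f["t"]).ravel();c=-R.T@t
    d=R.T@np.array([(p[0]-f["cx"])/f["fx"],(p[1]-f["cy"])/f["fy"],1]); return c+d*(z-c[2])/d[2]
def mid(e): return [(e[0]+e[2])/2,(e[1]+e[3])/2]
def save(f,n): cv2.imwrite("pics/"+n,f["frame"][:,:,::-1])
E
python3 - <<'E'
from h import *
s=manip.state(); print({k:np.round(v,3).tolist() for k,v in s.items()}, manip.tcp_to_tips)
fs={n:manip.grab_frame(n) for n in("side","top")}
for n,f in fs.items():
    save(f,n+"0.png"); print(n,"cam",np.round(-np.array(f["R"]).T@np.array(f["t"]).ravel(),3))
r={}
for t in["case","lid_front_edge","lid_hinge","grip_bar","button_face","clasp","bunting_mug","round_tin","oval_tin","packet"]:
    for n,f in fs.items():
        d=manip.search_frame(f,t); 
        for q in d[:2]: print(t,n,np.round(q["extent"]).tolist(),round(q["confidence"],2))
        if d: r[t,n]=mid(d[0]["extent"])
    if (t,"side") in r and (t,"top") in r: print("  tri",np.round(tri(fs["side"],r[t,"side"],fs["top"],r[t,"top"]),3))
import pickle;pickle.dump(fs,open("f0.pkl","wb"))
E
```

```text
{'time': 0.0, 'joint_pos': [-1.35, 0.053, 1.614, -0.0, 1.476, -0.119], 'joint_vel': [0.001, -0.001, 0.001, -0.0, -0.001, 0.0], 'joint_efforts': [0.0, -39.368, -37.018, -0.0, 0.007, -0.0], 'tool_pos': [0.208, -0.589, 0.255], 'tool_rot': [-0.001, 0.986, 0.169, -0.0], 'contact_force': [-0.247, 0.472, 0.165], 'ft_torque': [-0.033, -0.036, -0.05], 'grasp_force': 0.0, 'gripper_width': 0.999} 0.025
side cam [-0.712  0.196  1.267]
top cam [0.26  0.019 1.545]
case side [199.0, 188.0, 277.0, 249.0] 0.76
case side [205.0, 185.0, 281.0, 200.0] 0.49
case top [162.0, 171.0, 299.0, 246.0] 0.58
case top [412.0, 190.0, 446.0, 232.0] 0.5
  tri [0.522 0.168 0.028]
lid_front_edge side [203.0, 184.0, 280.0, 202.0] 0.82
lid_front_edge top [162.0, 167.0, 276.0, 222.0] 0.69
  tri [0.542 0.171 0.15 ]
lid_hinge side [197.0, 187.0, 309.0, 253.0] 0.93
lid_hinge side [204.0, 184.0, 280.0, 201.0] 0.19
lid_hinge top [160.0, 168.0, 300.0, 252.0] 0.96
  tri [0.516 0.142 0.022]
grip_bar side [383.0, 182.0, 392.0, 200.0] 0.51
grip_bar top [277.0, 186.0, 302.0, 233.0] 0.62
  tri [ 0.398 -0.166  0.331]
clasp side [401.0, 219.0, 417.0, 229.0] 0.19
clasp top [406.0, 167.0, 424.0, 190.0] 0.4
  tri [ 0.672 -0.599 -0.28 ]
bunting_mug side [390.0, 187.0, 415.0, 214.0] 0.66
bunting_mug top [413.0, 190.0, 447.0, 227.0] 0.67
  tri [ 0.502 -0.491  0.057]
round_tin side [407.0, 219.0, 414.0, 230.0] 0.52
round_tin top [415.0, 233.0, 429.0, 246.0] 0.44
  tri [ 0.407 -0.485  0.01 ]
oval_tin side [381.0, 185.0, 392.0, 201.0] 0.55
oval_tin top [404.0, 169.0, 424.0, 188.0] 0.65
  tri [ 0.617 -0.467 -0.001]
packet side [148.0, 253.0, 176.0, 268.0] 0.59
packet side [200.0, 186.0, 278.0, 202.0] 0.28
packet top [110.0, 246.0, 141.0, 266.0] 0.9
  tri [ 0.374  0.497 -0.006]
```

```bash
python3 - <<'E'
from h import *; import pickle
fs=pickle.load(open("f0.pkl","rb"))
a=cv2.resize(fs["side"]["frame"][160:270,180:340],None,fx=5,fy=5,interpolation=2)
b=cv2.resize(fs["top"]["frame"][150:270,145:305],None,fx=5,fy=4.9,interpolation=2)
save({"frame":a},"sidec.png");save({"frame":b[:590]},"topc.png")
E
```

```text
(no output)
```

View pics/sidec.png

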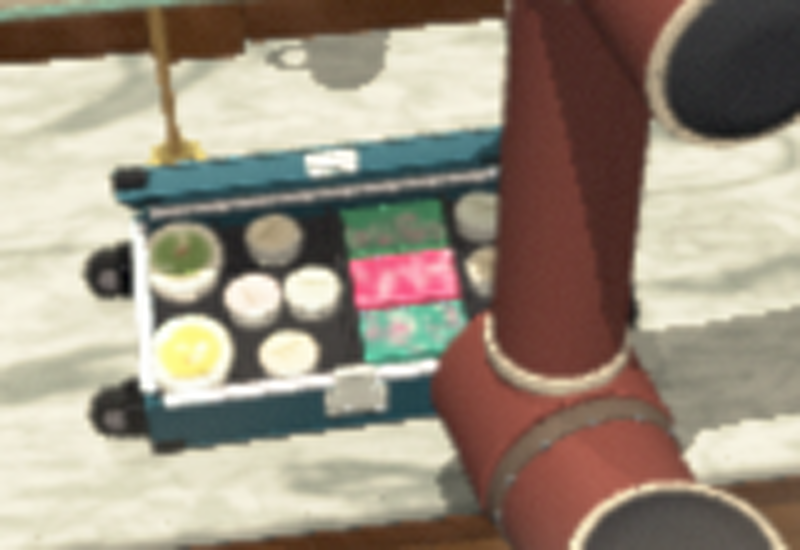

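View pics/topc.png

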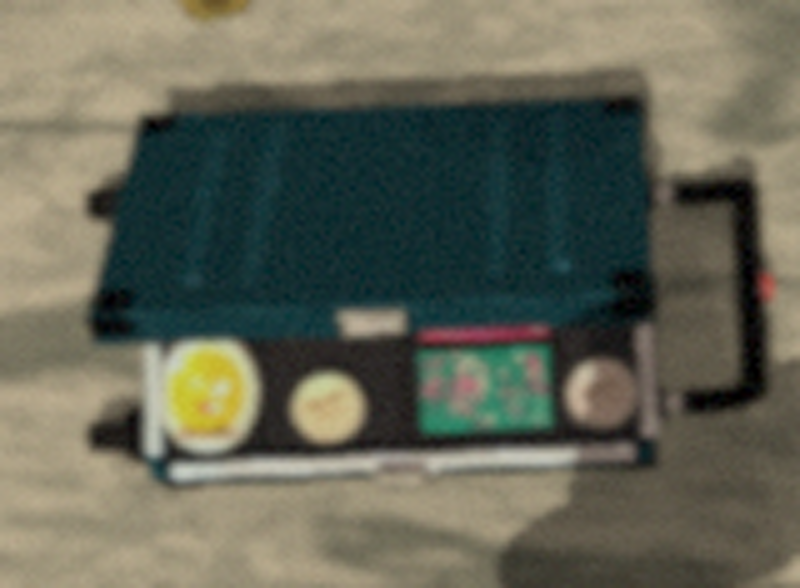

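View pics/top0.png

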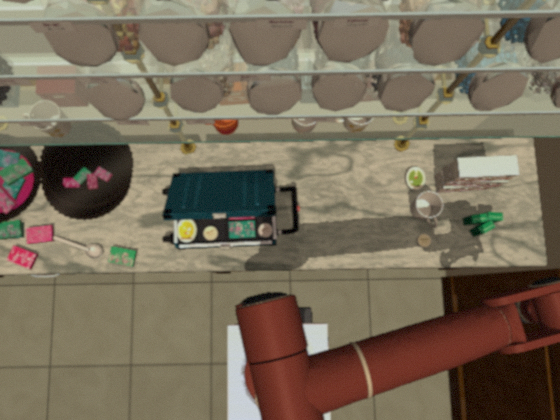

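The top crop shows the handle bar spanning (740,185)-(755,390) with the red button at (768,288). The open lid's front face has its keeper at (373,322), and the clasp is at (405,470). The side crop shows the clasp at (357,390) and the keeper at (331,162); the arm hides the handle end. Next I fit the case pose to these points.

```bash
cat > fit.py <<'E'
from h import *; from scipy.optimize import least_squares
def case2w(p,X):
    c,s=np.cos(p[2]),np.sin(p[2]); X=np.array(X,float); return np.array([p[0]+c*X[0]-s*X[1],p[1]+s*X[0]+c*X[1],X[2]])
def lidpt(p,y,d=.218,h=.024):
    a=p[3]; return case2w(p,[.108-d*np.cos(a)+h*np.sin(a),y,.062+d*np.sin(a)+h*np.cos(a)])
E
python3 - <<'E'
from fit import *; import pickle
fs=pickle.load(open("f0.pkl","rb"))
T=lambda u,v:("top",[145+u/5,150+v/4.9]); S=lambda u,v:("side",[180+u/5,160+v/5])
C=lambda *X:(lambda p:case2w(p,X)); L=lambda y,h=.024,d=.218:(lambda p:lidpt(p,y,d,h))
obs=[(T(405,466),C(-.112,0,.058)),(S(357,388),C(-.112,0,.055)),(T(373,322),L(0,.01)),(S(331,162),L(0,.01)),
(T(747,288),C(0,-.224,.06)),(T(768,288),C(0,-.237,.048)),(T(98,338),L(.16,0)),(T(103,295),L(.16)),(T(652,315),L(-.16,0)),(T(652,275),L(-.16)),
(S(113,173),L(.16)),(T(142,116),L(.16,d=0)),(T(640,102),L(-.16,d=0)),(T(658,463),C(-.11,-.16,.055)),(T(160,482),C(-.11,.16,.055)),(S(155,448),C(-.11,.16,0))]
res=lambda p:np.concatenate([proj(fs[o[0]],m(p))-o[1] for o,m in obs])
r=least_squares(res,[.52,.14,0,.9],loss="soft_l1"); p=r.x
print(np.round(p,4)); print(np.round(res(p).reshape(-1,2),1).tolist())
np.save("p.npy",p)
for n,X in dict(edge=lidpt(p,0),hinge=case2w(p,[.108,0,.062]),shut=case2w(p,[-.11,0,.086]),bar=case2w(p,[0,-.224,.048]),btn=case2w(p,[0,-.2385,.048])).items(): print(n,X.round(3))
f=fs
print("tri keeper",tri(f["side"],S(331,162)[1],f["top"],T(373,322)[1]).round(3),"clasp",tri(f["side"],S(357,388)[1],f["top"],T(405,466)[1]).round(3))
E
```

```text
[0.5046 0.1583 0.0227 0.8054]
[[-0.4, 1.3], [0.4, -0.6], [-0.2, -1.5], [0.8, -1.8], [0.7, -0.3], [0.4, 0.1], [-1.4, 0.4], [-3.8, 2.2], [0.8, 0.6], [0.7, 1.8], [0.2, -2.8], [-0.6, -0.3], [0.4, -1.4], [-0.2, -0.6], [-2.2, -0.5], [0.5, 1.7]]
edge [0.479 0.158 0.236]
hinge [0.613 0.161 0.062]
shut [0.395 0.156 0.086]
bar [ 0.51  -0.066  0.048]
btn [ 0.51  -0.08   0.048]
tri keeper [0.466 0.159 0.22 ] clasp [0.398 0.156 0.046]
```

The fit is consistent: case at about (0.505, 0.158), yaw 0.023, lid about 0.8 rad, and the clasp and keeper agree from both views. I'm moving to above the lid's front edge with the gripper shut.

Call:
arm_command(
  moves=[
    [-1,[0.5,-0.5,-0.333],0.025],
    [-1,[1,-1,-0.333],0.0505],
    [-1,[1,-1,-0.333],0.0505],
    [-1,[1,-1,-0.333],0.0505],
    [-1,[1,-1,-0.333],0.0505],
    [-1,[1,-1,-0.333],0.0505],
    [-1,[1,-1,-0.333],0.0505],
    [-1,[1,-1,-0.333],0.0505],
  ],
)

```text
time: 1.77
tool_pos: [0.2999, -0.3979, 0.3066]
tool_rot: [0.001, 1.0, 0.012, 0.0]
contact_force: [-0.4, -0.9, -0.4]
gripper_width: -0.002
grasp_force: 0.0
```

Call:
arm_command(
  moves=[
    [-1,[0.354,-0.917,0],0],
    [-1,[0.354,-0.917,0],0],
    [-1,[0.354,-0.917,0],0],
    [-1,[0.354,-0.917,0],0],
    [-1,[0.354,-0.917,0],0],
  ],
)

```text
time: 2.18
tool_pos: [0.3504, -0.2574, 0.3058]
tool_rot: [-0.001, 1.0, 0.013, 0.0]
contact_force: [-0.4, -0.7, -0.5]
gripper_width: -0.0
grasp_force: 0.0
```

Call:
arm_command(
  moves=[
    [-1,[0.354,-0.917,0],0],
    [-1,[0.354,-0.917,0],0],
    [-1,[0.354,-0.917,0],0],
    [-1,[0.354,-0.917,0],0],
    [-1,[0.354,-0.917,0],0],
  ],
)

```text
time: 2.6
tool_pos: [0.4007, -0.119, 0.3059]
tool_rot: [-0.0, 1.0, 0.013, -0.0]
contact_force: [-0.4, 0.2, -0.3]
gripper_width: -0.001
grasp_force: 0.0
```

Call:
arm_command(
  moves=[
    [-1,[0.354,-0.917,0],0],
    [-1,[0.354,-0.917,0],0],
    [-1,[0.354,-0.917,0],0],
    [-1,[0.354,-0.917,0],0],
    [-1,[0.354,-0.917,0],0],
  ],
)

```text
time: 3.02
tool_pos: [0.4511, 0.0194, 0.3056]
tool_rot: [-0.0, 1.0, 0.013, -0.001]
contact_force: [0.8, -0.5, -0.3]
gripper_width: 0.001
grasp_force: 0.0
```

Call:
arm_command(
  moves=[
    [-1,[0.35,-0.91,0],0],
    [-1,[0.35,-0.91,0],0],
    [-1,[0.35,-0.91,0],0],
    [-1,[0.35,-0.91,0],0],
    [-1,[0.35,-0.91,0],0],
  ],
)

```text
time: 3.43
tool_pos: [0.5009, 0.1567, 0.3052]
tool_rot: [0.0, 1.0, 0.012, -0.001]
contact_force: [-0.3, -0.8, -0.5]
gripper_width: -0.003
grasp_force: 0.0
```

```bash
python3 - <<'E'
from fit import *; import pickle
print(manip.state()["tool_pos"])
fs={n:manip.grab_frame(n) for n in("side","top")}
pickle.dump(fs,open("f1.pkl","wb"))
a=cv2.resize(fs["side"]["frame"][150:260,180:340],None,fx=5,fy=5,interpolation=2)
save({"frame":a},"sidec1.png")
for t in["button_face","grip_bar","lid_front_edge"]:
  for n,f in fs.items():
    for q in manip.search_frame(f,t)[:2]: print(t,n,np.round(q["extent"],1).tolist(),round(q["confidence"],2))
# red button centroid
for n,f in fs.items():
    p=proj(f,[.51,-.08,.048]); I=f["frame"].astype(int); m=(I[...,0]-np.maximum(I[...,1],I[...,2]))>45
    v,u=np.nonzero(m); k=np.hypot(u-p[0],v-p[1])<9; print(n,p.round(1),u[k].mean() if k.any() else None,v[k].mean() if k.any() else None,k.sum())
E
```

```text
[0.50091182 0.15667845 0.30517751]
grip_bar top [279.2, 186.4, 302.8, 233.3] 0.6
lid_front_edge side [203.0, 186.6, 266.8, 201.9] 0.65
lid_front_edge top [163.3, 168.0, 277.9, 218.7] 0.58
side [306.5 210.8] 306.5 210.7421875 256
top [299.4 208.9] 297.92857142857144 208.14285714285714 14
```

View pics/sidec1.png

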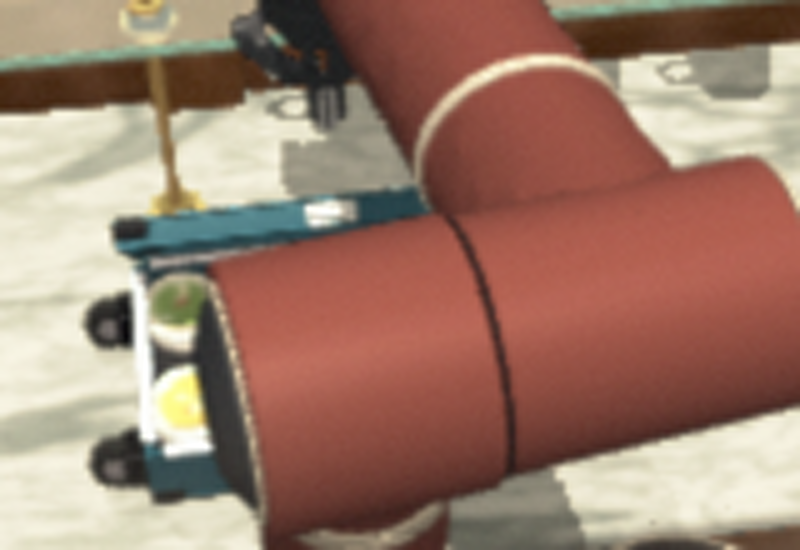

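The fingertips (crop 325,110) hang above the keeper (330,212). I'm descending along the lid's arc.

Call:
arm_command(
  moves=[
    [-1,[0,0,0.12],0],
    [-1,[0,0,0.24],0],
    [-1,[0,0,0.36],0],
    [-1,[0,0,0.44],0],
    [-1,[-0.03,0,0.52],0],
    [-1,[-0.06,0,0.6],0],
    [-1,[-0.06,0,0.6],0],
  ],
)

```text
time: 4.42
tool_pos: [0.4882, 0.1554, 0.2135]
tool_rot: [0.0, 1.0, 0.011, -0.002]
contact_force: [-0.9, 0.3, -0.2]
gripper_width: 0.002
grasp_force: 0.0
```

```bash
python3 - <<'E'
from fit import *
fs={n:manip.grab_frame(n) for n in("side","top")}
a=cv2.resize(fs["side"]["frame"][150:230,190:280],None,fx=4.4,fy=5.5,interpolation=2)
b=cv2.resize(fs["top"]["frame"][160:240,155:245],None,fx=4.4,fy=5.5,interpolation=2)
save({"frame":np.hstack([a,b])},"mid.png"); print(manip.state()["contact_force"])
E
```

```text
[ 0.54677603 -0.54398804  0.42221931]
```

View pics/mid.png

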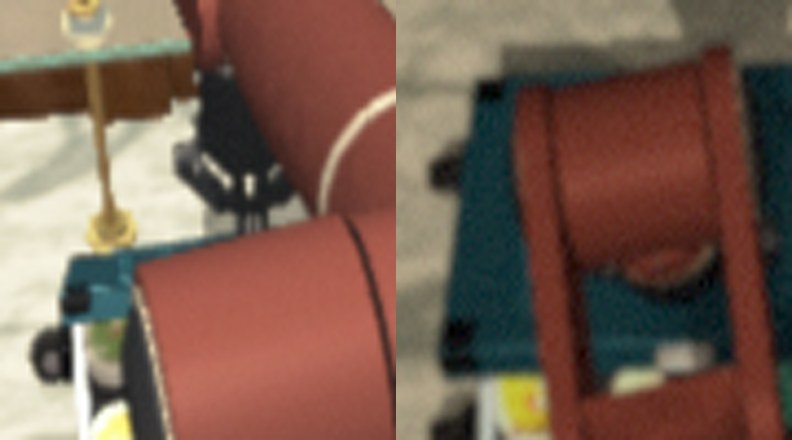

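The keeper in the top view moved towards the robot (row 215.7 to 224.5), so the lid is following. I'm continuing along the arc.

Call:
arm_command(
  moves=[
    [-1,[-0.1,0,0.06],0],
    [-1,[-0.2,0,0.14],0],
    [-1,[-0.3,0,0.24],0],
    [-1,[-0.38,0,0.34],0],
    [-1,[-0.44,0,0.44],0],
    [-1,[-0.48,0,0.52],0],
    [-1,[-0.5,0,0.56],0],
    [-1,[-0.5,0,0.56],0],
  ],
)

```text
time: 5.18
tool_pos: [0.4142, 0.154, 0.1312]
tool_rot: [0.0, 1.0, 0.011, -0.001]
contact_force: [-0.8, -0.3, -0.1]
gripper_width: 0.001
grasp_force: 0.0
```

Call:
arm_command(
  moves=[
    [-1,[-0.03,0,0.04],0],
    [-1,[-0.04,0,0.07],0],
    [-1,[-0.04,0,0.09],0],
    [-1,[-0.04,0,0.1],0],
  ],
)

```text
time: 5.52
tool_pos: [0.4093, 0.1541, 0.1183]
tool_rot: [-0.0, 1.0, 0.011, -0.0]
contact_force: [-5.2, -1.0, 7.1]
gripper_width: -0.002
grasp_force: 3.7
```

Call:
arm_command(
  moves=[
    [-1,[0,0,0.015],0],
    [-1,[0,0,0.03],0],
    [-1,[0,0,0.03],0],
  ],
)

```text
time: 5.77
tool_pos: [0.4094, 0.154, 0.1127]
tool_rot: [-0.0, 1.0, 0.011, 0.0]
contact_force: [0.4, -0.6, 0.3]
gripper_width: -0.004
grasp_force: 0.3
```

Call:
arm_command(
  moves=[
    [-1,[0,0,0.01],0],
    [-1,[0,0,0.02],0],
    [-1,[0,0,0.02],0],
  ],
)

```text
time: 6.02
tool_pos: [0.4096, 0.154, 0.1109]
tool_rot: [0.0, 1.0, 0.011, -0.0]
contact_force: [-3.6, -0.9, 9.0]
gripper_width: 0.002
grasp_force: 4.0
```

Call:
arm_command(
  moves=[
    [-1,[0,0,0.01],0],
    [-1,[0,0,0.015],0],
    [-1,[0,0,0.015],0],
  ],
)

```text
time: 6.27
tool_pos: [0.4097, 0.154, 0.1107]
tool_rot: [0.0, 1.0, 0.011, -0.001]
contact_force: [-11.4, -2.0, 19.5]
gripper_width: 0.001
grasp_force: 10.3
```

It snapped: 7 N, then 0, then rigid with the tip at 86 mm. I'm lifting and moving partway to the handle.

Call:
arm_command(
  moves=[
    [-1,[0,0,-0.25],0],
    [-1,[0,0,-0.5],0],
    [-1,[0,0.2,-0.8],0],
    [1,[0,0.4,-0.9],0],
    [1,[-0.05,0.7,-0.9],0],
    [1,[-0.1,1,-0.9],0],
    [1,[-0.1,1,-0.9],0],
  ],
)

```text
time: 6.85
tool_pos: [0.3973, -0.0005, 0.2434]
tool_rot: [0.001, 1.0, 0.009, 0.001]
contact_force: [0.6, 0.1, -0.7]
gripper_width: 0.564
grasp_force: 0.0
```

```bash
python3 - <<'E'
from fit import *; import pickle
fs={n:manip.grab_frame(n) for n in("side","top")}; p=np.load("p.npy")
print(np.round(manip.state()["tool_pos"],4))
for n,f in fs.items():
    q=proj(f,case2w(p,[0,-.2385,.048])); I=f["frame"].astype(int); w=(I[...,0]-np.maximum(I[...,1],I[...,2]))
    v,u=np.nonzero(w>35); k=np.hypot(u-q[0],v-q[1])<7; W=w[v[k],u[k]]; print(n,q.round(1),k.sum(),np.average(u[k],weights=W) if k.any() else 0,np.average(v[k],weights=W) if k.any() else 0)
    for t in["button_face","grip_bar"]:
        for d in manip.search_frame(f,t)[:1]: print(t,n,np.round(d["extent"],1).tolist(),round(d["confidence"],2))
a=cv2.resize(fs["side"]["frame"][160:250,190:330],(790,480),interpolation=2)[:,:]
b=cv2.resize(fs["top"]["frame"][160:250,185:325],(790,480),interpolation=2)
save({"frame":np.hstack([cv2.resize(a,(400,300)),cv2.resize(b,(400,300))])},"shut.png")
pickle.dump(fs,open("f2.pkl","wb"))
E
```

```text
[0.3974 0.0017 0.2425]
side [306.6 210.8] 99 305.36842105263156 209.64629501385042
top [299.4 208.9] 19 299.10723514211884 211.86821705426357
grip_bar top [277.8, 187.1, 300.4, 211.4] 0.59
```

View pics/shut.png

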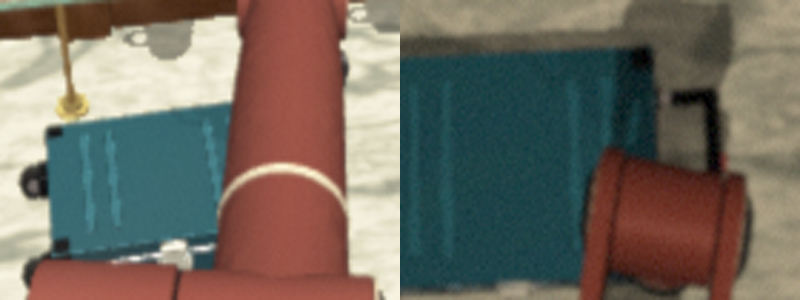

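The lid is shut in both views (crop left: closed teal lid, keeper on clasp at (175,252)). The button shows in the top view, matching the model to about 3 mm. I'm moving above the bar.

Call:
arm_command(
  moves=[
    [0.2,[0.25,0.16,0.1],0],
    [0.2,[0.5,0.32,0.3],0],
    [0.2,[0.75,0.48,0.5],0],
    [0.2,[0.75,0.48,0.6],0],
    [0.2,[0.75,0.48,0.6],0],
    [0.2,[0.75,0.48,0.6],0],
    [0.2,[0.75,0.48,0.6],0],
  ],
)

```text
time: 7.73
tool_pos: [0.5117, -0.0646, 0.1525]
tool_rot: [-0.0, 1.0, 0.012, -0.0]
contact_force: [-0.4, -0.7, 1.4]
gripper_width: 0.599
grasp_force: 0.0
```

```bash
python3 - <<'E'
from fit import *
fs={n:manip.grab_frame(n) for n in("side","top")}; s=manip.state(); print(np.round(s["tool_pos"],4),np.round(s["tool_rot"],4),s["gripper_width"])
a=cv2.resize(fs["side"]["frame"][150:240,270:340],(400,514),interpolation=2)
b=cv2.resize(fs["top"]["frame"][170:260,250:320],(400,514),interpolation=2)
save({"frame":np.hstack([a,b])},"above.png")
E
```

```text
[ 0.5123 -0.065   0.1546] [4.000e-04 9.999e-01 1.210e-02 1.800e-03] 0.5997380479192317
```

View pics/above.png

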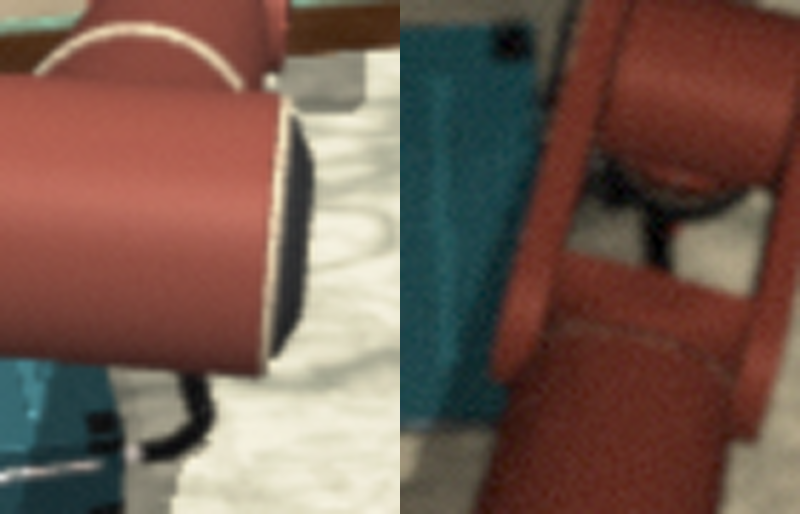

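The button shows at crop-right (675,228) with the bar at (655,240). The TCP is centred over the pinch midpoint (y about −0.065), so I'm descending.

Call:
arm_command(
  moves=[
    [0.2,[-0.01,0,0.15],0],
    [0.2,[-0.01,0,0.3],0],
    [0.2,[-0.01,0,0.42],0],
    [0.2,[-0.01,0,0.54],0],
    [0.2,[-0.01,0,0.62],0],
    [0.2,[-0.01,0,0.675],0],
    [0.2,[-0.01,0,0.675],0],
  ],
)

```text
time: 8.42
tool_pos: [0.5095, -0.0654, 0.0509]
tool_rot: [-0.0, 1.0, 0.012, -0.0]
contact_force: [0.0, 0.5, -0.3]
gripper_width: 0.602
grasp_force: 0.0
```

Call:
arm_command(
  moves=[
    [-0.2,[0,0,0],0],
    [-0.4,[0,0,0],0],
    [-1,[0,0,0],0],
    [-1,[0,0,0],0],
    [-1,[0,0,0],0],
    [-1,[0,0,0],0],
    [-1,[0,0,0],0],
    [-1,[0,0,0],0],
  ],
)

```text
time: 9.08
tool_pos: [0.5112, -0.0658, 0.0532]
tool_rot: [-0.0, 1.0, 0.011, 0.001]
contact_force: [-1.7, 2.7, 6.1]
gripper_width: 0.206
grasp_force: 60.0
```

Call:
arm_command(
  moves=[
    [-1,[0,0.02,0],0],
    [-1,[0,0.04,0],0],
    [-1,[0,0.06,0],0],
    [-1,[0,0.06,0],0],
  ],
)

```text
time: 9.42
tool_pos: [0.5115, -0.0753, 0.0532]
tool_rot: [0.0, 1.0, 0.011, 0.001]
contact_force: [-2.1, 2.6, 5.5]
gripper_width: 0.202
grasp_force: 59.5
```

The handle moves freely at about 3 N, so it is unlocked. I'm pulling straight out.

Call:
arm_command(
  moves=[
    [-1,[0,0.05,0],0],
    [-1,[0,0.12,0],0],
    [-1,[0,0.19,0],0],
    [-1,[0,0.26,0],0],
    [-1,[0,0.33,0],0],
    [-1,[0,0.4,0],0],
    [-1,[0,0.47,0],0],
    [-1,[0,0.54,0],0],
    [-1,[0,0.61,0],0],
    [-1,[0,0.68,0],0],
    [-1,[0,0.75,0],0],
    [-1,[0,0.75,0],0],
  ],
)

```text
time: 10.42
tool_pos: [0.5143, -0.1894, 0.0532]
tool_rot: [0.001, 1.0, 0.011, 0.002]
contact_force: [-0.4, -2.3, 4.1]
gripper_width: 0.203
grasp_force: 58.6
```

Call:
arm_command(
  moves=[
    [-1,[0,0.07,0],0],
    [-1,[0,0.14,0],0],
    [-1,[0,0.21,0],0],
    [-1,[0,0.28,0],0],
    [-1,[0,0.32,0],0],
    [-1,[0,0.34,0],0],
    [-1,[0,0.36,0],0],
    [-1,[0,0.36,0],0],
  ],
)

```text
time: 11.08
tool_pos: [0.5156, -0.242, 0.0532]
tool_rot: [0.001, 1.0, 0.011, 0.002]
contact_force: [0.9, 1.1, 5.3]
gripper_width: 0.204
grasp_force: 59.7
```

Call:
arm_command(
  moves=[
    [-1,[0,0.01,0],0],
    [-1,[0,0.02,0],0],
    [-1,[0,0.02,0],0],
  ],
)

```text
time: 11.33
tool_pos: [0.5156, -0.2425, 0.0532]
tool_rot: [-0.002, 1.0, 0.011, 0.001]
contact_force: [0.0, 9.2, 9.5]
gripper_width: 0.209
grasp_force: 62.7
```

Call:
arm_command(
  moves=[
    [-1,[0,0.01,0],0],
    [-1,[0,0.02,0],0],
    [-1,[0,0.02,0],0],
    [-1,[0,0.02,0],0],
  ],
)

```text
time: 11.67
tool_pos: [0.5156, -0.2426, 0.0531]
tool_rot: [-0.005, 1.0, 0.011, 0.001]
contact_force: [-0.3, 20.1, 14.0]
gripper_width: 0.206
grasp_force: 66.0
```

```bash
python3 - <<'E'
from fit import *
fs={n:manip.grab_frame(n) for n in("side","top")}; s=manip.state(); print(np.round(s["tool_pos"],4),np.round(s["contact_force"],1))
a=cv2.resize(fs["side"]["frame"][150:260,185:425],(480,300),interpolation=2)
b=cv2.resize(fs["top"]["frame"][150:270,150:460],(775,300),interpolation=2)
save({"frame":np.vstack([np.pad(a,((0,0),(0,295),(0,0))),b])},"end.png")
E
```

```text
[ 0.5156 -0.2427  0.0531] [-0.5 19.9 15.4]
```

View pics/end.png

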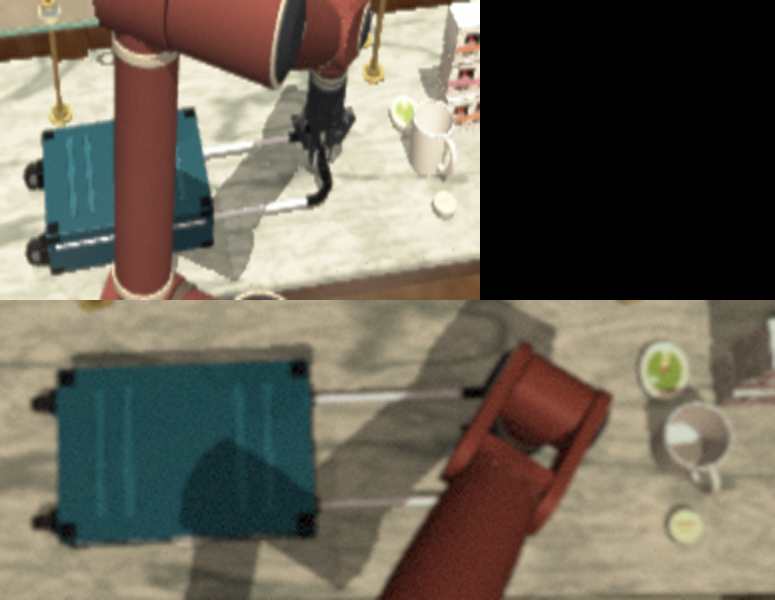

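The handle is out against a rigid stop, with the rods fully exposed in both views (top crop 315-480), the lid shut and the bystanders untouched. I'm easing the pull slightly and handing in.

Call:
arm_command(
  moves=[
    [-1,[0,-0.013,0],0],
    [-1,[0,-0.013,0],0],
    [-1,[0,-0.013,0],0],
  ],
)

```text
time: 12.02
tool_pos: [0.5156, -0.2425, 0.0532]
tool_rot: [-0.002, 1.0, 0.011, 0.001]
contact_force: [-0.8, 14.0, 11.4]
gripper_width: 0.21
grasp_force: 63.7
```

```bash
python3 -c "
from plant import manip
s=manip.state();print(s['tool_pos'],s['contact_force'],s['grasp_force']);print(manip.job_done())"
```

```text
[ 0.51560344 -0.24253765  0.05316051] [-0.81899835 13.96967625 11.38770179] 63.72201383113861
the job is handed in; nothing more can be done
None
```

I handed the job in at 12.0 s: the lid is snapped shut, the handle is pulled out to its rigid end stop (about 177 mm measured against the stated 180 mm) with the bar still gripped, and the other goods look undisturbed; no verdict was returned.

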